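Build up the gearbox shaft

ROBOT

A 7-joint arm with a two-finger parallel gripper is mounted at the origin on the work surface; the furniture and walls round the work are solid. World frame = base frame: x ahead of the robot, y to its left, z up, the work surface at z = 0. Lengths are in m, angles in rad, forces in N, time in s.
With the tool pointing down it reaches from about 0.4 to 0.9 m from the base axis. Payload 5.6 kg.
Tool frame: the origin (TCP) lies midway between the tips of the shut fingers; the grasp point (between the pads) lies 19 mm behind it; z points along the fingers, y is the line along which they close (so a half turn about z gives the same grasp; the last joint's range is limited). The gripper opens to 92 mm and grips with 3 to 60 N. Pads are 20 mm wide; open, the fingers measure 128 mm over their backs; the gripper's body (75 mm by 189 mm) begins 69 mm behind the grasp point.
Start: joints at [1.231, 0.468, -0.012, 1.603, 0.006, 1.071, -0.056], TCP at [0.19, -0.622, 0.215] pointing down, gripper open.
Joint ranges: [-2.53, 2.53], [-0.31, 2.02], [-1.57, 1.55], [0.28, 2.44], [-1.29, 4.43], [0.15, 1.84], [-2.92, 2.92]. Speed limits (rad/s): [2.57, 2.57, 3.14, 3.14, 3.14, 3.14, 3.14].

INTERFACE

Orientations are given as a 3x3 rotation matrix whose columns are the frame's x, y, z axes.
In Python, from station import env, effector, solver, viewer, workorder, search_frame, tip_of gives the robot as it stands. Calls block until the motion is done:
- env.reach(position, orientation): joint-space move of the TCP to a pose.
- env.movel(position, frame=None, rate=0.15): straight line of the TCP; frame=None keeps the orientation; rate is the mean speed in m/s.
- env.goto_joints(angles): joint-space move.
- effector.release() and effector.grasp(squeeze=None): open the fingers fully, or close them until they stop; squeeze is the grip in N (None keeps the last).
- env.pause(seconds).
- solver.inverse_kinematics(position, orientation): joint angles nearest the present ones, or None.
- env.sense(): the state.
- viewer.read_camera(name): name is "scene" or "top" or "wrist"; returns (picture, depth): 400x640x3 uint8, red, green, blue; 400x640 float32, m along the optical axis (not along the pixel's ray), 0 where there is no reading.
- viewer.camera_info(name): a dict with "intrinsics" (3x3 intrinsics, pixels), "eye" and "rotation" of the camera in the world; the wrist camera has in their place "T_tool_cam" (4x4, takes a point from camera to tool coordinates, whose origin is the TCP and whose axes are the flange's). Camera axes: x right, y up, looking along -z (the intrinsics and any distortion apply to the point x, -y, -z); pixel columns grow to the right and rows downward; lengths in m; the calibration is good to about 2 mm. The wrist camera is an equidistant fisheye: a pixel r from the principal point sees the ray r / f radians off the axis. A picture is of the moment at which its call begins: read the wrist's pose just before it. camera_info takes no time and is no camera call.
A pose or a line that the arm cannot do raises env.PlanningError and nothing moves.
- workorder.finish_job(): hands the job in; it is judged then, once.
Trained networks look in the newest picture that a camera, given by its name, has taken for a name from the list of things; names that differ only in an ending like _2 or _b are one class to them, and where a whole thing is asked for, a point or a joint stands for the part that bears it (a point fixed in the world has none). Each returns a list of dicts, best first, with "score" (0 to 1); they miss things now and then, are a little off and sometimes report something else, mostly with a low value. They report only what shows in the picture. A call takes as long as a camera call. They do not tell look-alikes from the thing itself.
- search_frame(camera, name): "at" ([x, y, z] in m, in world coordinates, good to about 4 mm: the middle of the surface that is visible of it).
- tip_of(camera, name): "at" ([x, y, z] in m, in world coordinates, good to about 4 mm: a listed point, or the origin of a listed thing).
The state is a dict: "t": time; "joint_positions": joint angles; "joint_velocities": joint speeds; "tau": joint torques, N m; "ee_pos": TCP position; "tcp_rot": TCP orientation; "wrist_force": force on the tool from outside, world axes, zero at the start; "moment": the same for the moment, N m; "gripper_width": finger opening in m; "grasp_force": force on a finger pad.
Only numpy, scipy, OpenCV 4.12 (cv2) and the standard library are available. Lean on these libraries where they do the work, as an engineer would, in place of code of your own. Each camera call takes 0.05 s, during which the arm holds its last target. There are 200 camera calls.

TASK

Build up the gearbox shaft that stands in the round blue holder: put on first the bearing with the silver shields, then the gear with its tubular journal upward, then over that journal the brass spacer and the red-sealed bearing, and last the black cap, knob up. Set each part down until it sits fully home, without dropping it, and leave the grease pot, the hex keys and the service plug where they are.

Things in the scene. Friction and masses are not known exactly. Their poses are not given: they have to be found in the camera images.
- shaft_seat (a point): The target: the point on the axis of an upright stub shaft, fixed in a bolted-down round blue holder (110 mm across, 14 mm thick, with a 72 mm boss up to 24 mm), at the top of the shaft's 38 mm wide flange, 32 mm above the work surface; z up. From here the shaft is 24 mm thick up to 32 mm and ends in a cone, 14 mm wide at its top, 40 mm above this point.
- silver_bearing_mid (a point): The silver bearing: a flat steel ring with silver shields, 66 mm outside, 28 mm bore, 16 mm thick, lying flat and loose. It goes on the shaft first, its underside on the flange (0 mm above shaft_seat). The point is its centre, 8 mm above its underside; z up along its axis. Grip it across the outside; any yaw.
- gear_journal (a point): The gear: dark toothed wheel 94 mm wide, its rim 3 to 17 mm above the gear's underside, a 50 mm wide shoulder to 20 mm, then a bright journal (tube, 40 mm outside, 28 mm bore) to 44 mm, its last 5 mm tapering to 33 mm. Lies and goes on journal up; home: underside 16 mm above shaft_seat. Point: on the axis, half-way up the journal, 32 mm above the underside; z up. Grip it by the journal; any yaw.
- spacer_mid (a point): The spacer: a flat brass ring, 56 mm outside, 44 mm bore, 12 mm tall (either side up), lying flat and loose. It goes over the gear's journal onto the gear's shoulder: its underside then is 36 mm above shaft_seat. The point is its centre, 6 mm above its underside; z up along its axis. Grip it across the outside.
- red_bearing_mid (a point): The red-sealed bearing: a slim steel ring with a red seal, 60 mm outside, 44 mm bore, 14 mm thick, lying flat and loose. It goes over the gear's journal onto the spacer: its underside then is 48 mm above shaft_seat. The point is its centre, 7 mm above its underside; z up along its axis. Grip it across the outside; any yaw.
- cap_grip (a point): The end cap, black: from below a spigot (23 mm thick, 12 mm long, pointed), a flange (50 mm wide, 6 mm) and a round ribbed knob (30 mm wide, 16 mm tall); it stands on its spigot. The spigot goes down into the gear's bore, the flange onto the red-sealed bearing: flange underside 62 mm above shaft_seat. The point is the knob's centre, 26 mm above the spigot's end; z up. Grip it by the knob.
- pot_mid (a point): Bystander: a light grey round grease pot with a cap, 69 mm across, 66 mm tall, loose. The point is its centre, 33 mm up.
- keys_mid (a point): Bystander: a folding hex key set, dark red, 26 x 70 x 19 mm, its length along its y axis, loose. The point is its centre, half-way up.
- plug_mid (a point): Bystander: a brown-orange service disconnect plug with a loop handle on top, 50 x 62 x 70 mm (x, y, z), loose. The point is its centre, half-way up.
There are look-alikes about, which are no part of the job. What is shaped like the part that bears red_bearing_mid but green or purple is not meant.

How it is judged:
By the outcome, as a careful person would: the job done as asked, in the order asked, and still so for the second after the job is handed in, with the robot touching nothing.
It also fails if it takes over 104 s, if anything falls off the work surface, if the arm or the gripper's body presses on something with over 40 N, if the wrist force passes 120 N, or if a joint passes its speed limit or range.

## Working session

There is one attempt and no reset: what is moved stays moved. The work goes in short steps, each a Python script; the robot and the scene stay as the last script left them, time stands still between calls to the robot, and variables do not carry over. Pictures are saved under pics/ and viewed, at most 14 in all, crops included, and the job is handed in when it is done.

```bash
mkdir -p pics; ls; cat > look.py <<'E'
from station import env, effector, solver, viewer, workorder, search_frame, tip_of
import cv2, numpy as np
E
python3 - <<'E'
from look import *
np.set_printoptions(precision=4,suppress=True)
for c in ("scene","top"):
    im,d=viewer.read_camera(c); cv2.imwrite(f"pics/{c}0.png",im[:,:,::-1]); np.save(f"pics/{c}0_d.npy",d); np.save(f"pics/{c}0_im.npy",im)
    i=viewer.camera_info(c); print(c,i)
    for n in "shaft_seat silver_bearing_mid gear_journal spacer_mid red_bearing_mid cap_grip pot_mid keys_mid plug_mid".split():
        print(n,[(np.round(r["at"],3).tolist(),round(r["score"],2)) for r in tip_of(c,n)][:4])
print(viewer.camera_info("wrist")); print(env.sense())
E
```

```text
pics
scene {'intrinsics': array([[385.4484,   0.    , 321.4627],
       [  0.    , 385.4484, 203.2292],
       [  0.    ,   0.    ,   1.    ]]), 'eye': array([0.1775, 0.6569, 0.5256]), 'rotation': array([[-0.8854,  0.2542, -0.3892],
       [-0.4645, -0.4487,  0.7635],
       [ 0.0195,  0.8568,  0.5153]])}
shaft_seat [([0.435, 0.222, 0.033], 0.73)]
silver_bearing_mid [([0.633, -0.008, 0.007], 0.74)]
gear_journal [([0.45, 0.011, 0.031], 0.95)]
spacer_mid [([0.61, 0.212, 0.003], 0.88)]
red_bearing_mid [([0.443, -0.193, 0.007], 0.78), ([0.342, -0.126, 0.004], 0.67), ([0.564, -0.222, 0.006], 0.56)]
cap_grip []
pot_mid [([0.545, -0.118, 0.03], 0.56)]
keys_mid [([0.517, 0.102, 0.01], 0.68)]
plug_mid [([0.741, 0.087, 0.033], 0.81)]
top {'intrinsics': array([[389.9407,   0.    , 319.7304],
       [  0.    , 389.9407, 188.9466],
       [  0.    ,   0.    ,   1.    ]]), 'eye': array([ 0.4646, -0.0418,  0.9363]), 'rotation': array([[-0.0133,  0.9957, -0.092 ],
       [-0.9994, -0.0103,  0.0329],
       [ 0.0318,  0.0924,  0.9952]])}
shaft_seat [([0.44, 0.228, 0.028], 0.82)]
silver_bearing_mid [(
[... 601 characters left out ...]
       [ 0.0001,  0.2437, -0.9698, -0.1706],
       [ 0.    ,  0.    ,  0.    ,  1.    ]])}
{'t': 1.0, 'joint_positions': array([ 1.231 ,  0.4675, -0.0116,  1.6027,  0.006 ,  1.0714, -0.0563]), 'joint_velocities': array([ 0.    ,  0.001 ,  0.0003, -0.0008, -0.0002,  0.0011, -0.0015]), 'tau': array([ -0.0006, -52.0416,  -0.0129, -24.4058,  -0.0566,   0.0111,
        -0.    ]), 'ee_pos': array([ 0.19  , -0.6216,  0.2146]), 'tcp_rot': array([[ 0.9563,  0.2924, -0.0001],
       [ 0.2924, -0.9563,  0.    ],
       [-0.0001, -0.    , -1.    ]]), 'wrist_force': array([ 0.2817, -0.165 , -0.2576]), 'moment': array([ 0.0134, -0.0126,  0.0273]), 'grasp_force': 0.0, 'gripper_width': 0.09194668222370513}
```

View pics/top0.png

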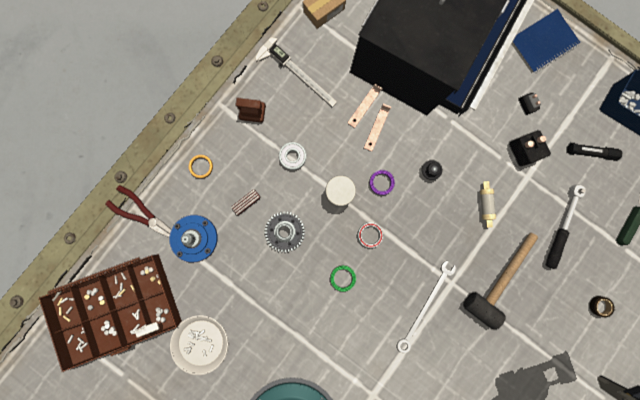

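View pics/scene0.png

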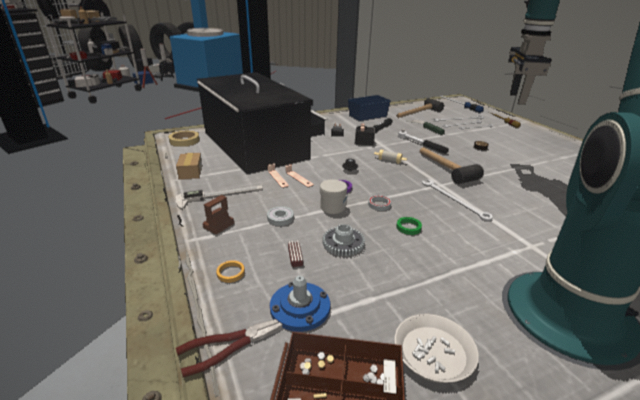

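Top view: holder (191,238), silver bearing (292,155), gear (285,231), spacer (200,166), pot (340,192), keys (245,202), plug (250,110).
- **Red bearing:** the ring-shaped candidates are red at (370,235), green at (342,278) and purple at (382,182). I choose the red one.
- **Cap:** the candidates are the black round knob at (431,170) and black blocks at (530,103) and (530,148). I choose the round one.

Next is a close crop, plus fits from the depth images.

```bash
cat > look.py <<'E'
from station import env, effector, solver, viewer, workorder, search_frame, tip_of
import cv2, numpy as np
np.set_printoptions(precision=4,suppress=True)
R=np.diag([1.,-1.,-1.])
def cloud(c, im_d=None):
    """picture and world points (400x640x3, nan without depth)"""
    i=viewer.camera_info(c); K=i["intrinsics"]
    if c=="wrist":
        s=env.sense(); T=np.eye(4); T[:3,:3]=s["tcp_rot"]; T[:3,3]=s["ee_pos"]; T=T@i["T_tool_cam"]
    else:
        T=np.eye(4); T[:3,:3]=i["rotation"]; T[:3,3]=i["eye"]
    im,d=im_d or viewer.read_camera(c)
    v,u=np.mgrid[:400,:640]; x=(u-K[0,2])/K[0,0]; y=(v-K[1,2])/K[1,1]
    if c=="wrist":
        r=np.hypot(x,y); k=np.tan(np.minimum(r,1.4))/np.maximum(r,1e-9); x,y=x*k,y*k
    d=np.where(d>0,d,np.nan)
    return im,np.stack([x*d,-y*d,-d],-1)@T[:3,:3].T+T[:3,3]
def circ(P,xy,rad,zlo,zhi):
    """enclosing circle of the largest blob of points near xy in a height band: x, y, diameter, median z, count"""
    m=(np.hypot(P[...,0]-xy[0],P[...,1]-xy[1])<rad)&(P[...,2]>zlo)&(P[...,2]<zhi)
    n,l,s,_=cv2.connectedComponentsWithStats(m.astype(np.uint8))
    if n<2: return None
    m=l==1+np.argmax(s[1:,4]); Q=P[m]
    h=cv2.convexHull(Q[:,:2].astype(np.float32))[:,0]
    A=np.c_[2*h,np.ones(len(h))]; a=np.linalg.lstsq(A,(h**2).sum(1),rcond=None)[0]
    (cx,cy),r=cv2.minEnclosingCircle(h)
    return np.array([a[0],a[1],2*np.sqrt(a[2]+a[0]**2+a[1]**2),cx,cy,2*r,np.median(Q[:,2]),len(Q)])
# name: guess xy, search radius, z band of the top face
BAND=dict(flange=((.437,.225),.03,.027,.037),boss=((.437,.225),.045,.019,.028),disc=((.437,.225),.065,.008,.028),
 silver=((.632,-.006),.045,.01,.022),journal=((.45,.011),.035,.034,.05),gear=((.45,.011),.06,.012,.05),
 spacer=((.611,.213),.04,.006,.018),red=((.442,-.192),.042,.008,.02))
E
python3 - <<'E'
from look import *
for c in ("top","scene"):
    im,d=np.load(f"pics/{c}0_im.npy"),np.load(f"pics/{c}0_d.npy"); im,P=cloud(c,(im,d)); print(c)
    for k,b in BAND.items(): print(k,circ(P,*b))
    if c=="top":
        print("cap px",P[170,431],"toolbox near", P[105,428]); g=P[170,431]; print(circ(P,g[:2],.045,.008,.05),circ(P,g[:2],.045,.022,.05))
        t=(P[...,2]>.12)&(P[...,0]>.5); print("tall",P[t][:,:3].min(0),P[t].max(0))
        q=cv2.resize(im[125:300,320:460],None,fx=4,fy=4*1,interpolation=cv2.INTER_CUBIC)[:600]; cv2.imwrite("pics/crop1.png",q[...,::-1])
j=solver.inverse_kinematics([.437,.225,.15],R); print(j)
for p in [(.45,.011,.02),(.632,-.006,.003),(.611,.213,.003),(.442,-.192,.003),(.6,-.33,.02)]: print(solver.inverse_kinematics(p,R))
E
```

```text
top
flange [  0.4395   0.2253   0.0368   0.4394   0.2247   0.0383   0.0313 103.    ]
boss [  0.4393   0.2256   0.0709   0.4389   0.2259   0.0728   0.0235 539.    ]
disc [   0.4404    0.2283    0.1121    0.4411    0.2296    0.1185    0.0153
 1566.    ]
silver [  0.6323  -0.0068   0.0646   0.6328  -0.0066   0.0661   0.0148 490.    ]
journal [  0.4521   0.0126   0.0381   0.4523   0.0125   0.0393   0.0411 120.    ]
gear [   0.452     0.0125    0.0931    0.4518    0.0126    0.0945    0.0162
 1030.    ]
spacer [  0.6094   0.2116   0.0548   0.6095   0.2118   0.0563   0.011  182.    ]
red [  0.441   -0.19     0.0588   0.4411  -0.19     0.0599   0.0129 250.    ]
cap px [ 0.5904 -0.3351  0.0325] toolbox near [ 0.7376 -0.3237  0.0648]
[  0.5947  -0.3414   0.0489   0.595   -0.3415   0.0501   0.0189 333.    ] [  0.5947  -0.3416   0.0301   0.5947  -0.3413   0.0317   0.0326 140.    ]
tall [ 0.7072 -0.5479  0.12  ] [ 0.9585 -0.1456  0.223 ]
scene
flange [  0.4369   0.2252   0.0375   0.4367   0.225    0.0388   0.0312 178.    ]
boss [  0.438    0.2239   0.0733   0.4413   0.2239   0.0809   0.0232 644.    ]
disc [   0.4372    0.2282    0.1123    0.4388    0.2299    0.1199    0.0143
 1920.    ]
silver [  0.6297  -0.007    0.0653   0.6294  -0.0088   0.0691   0.014  303.    ]
journal [  0.4493   0.0134   0.0385   0.4493   0.0142   0.0407   0.0394 153.    ]
gear [  0.4496   0.0119   0.0947   0.4506   0.0125   0.0977   0.0163 872.    ]
spacer [  0.6067   0.2118   0.0553   0.6072   0.2121   0.0574   0.0102 229.    ]
red [  0.4392  -0.1903   0.0593   0.4403  -0.1906   0.063    0.0119 150.    ]
[ 0.341   0.5681 -1.1246  1.9919  0.6238  0.9807 -2.6653]
[ 0.2328  0.5064 -0.3913  2.1822  0.3833  0.5174 -2.0214]
[ 0.1072  0.7189 -0.206   1.7543  0.2131  0.6902 -1.7849]
[-0.1078  0.7688 -0.3925  1.7048  0.4015  0.7485 -2.2694]
[ 0.4689  0.5441 -0.1546  2.125   0.1722  0.4839 -1.3872]
[ 0.4967  0.7496 -0.062   1.6173  0.0603  0.7766 -1.1625]
```

View pics/crop1.png

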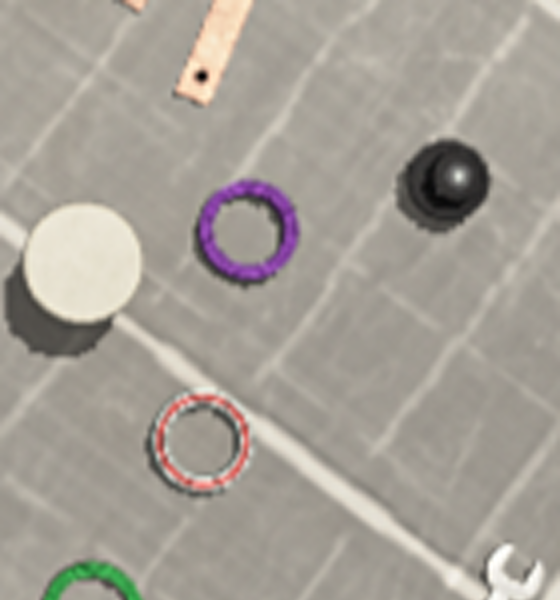

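The crop confirms both choices: the red-sealed ring is at crop (200,440) and the round black knob at (445,185). The top and scene fits differ by a steady 2.6 mm in x, so relative positions are good. Now I'll hover over the shaft and the silver bearing with the wrist camera to set the absolute offset.

```bash
cat >> look.py <<'E'
R2=np.diag([-1.,1.,-1.])
E
python3 - <<'E'
from look import *
for k,p in dict(silver=(.631,-.007,.14),flange=(.438,.225,.2)).items():
    print(solver.inverse_kinematics(p,R2)); env.reach(p,R2); s=env.sense(); print(s["t"],s["ee_pos"],s["joint_positions"],s["wrist_force"])
    im,P=cloud("wrist"); cv2.imwrite(f"pics/w_{k}.png",im[...,::-1])
    for n in ([k] if k=="silver" else ["flange","boss","disc"]): print(n,circ(P,*BAND[n]))
    if k=="flange": print("shaft top",circ(P,(.438,.225),.02,.066,.08), "cyl",circ(P,(.438,.225),.02,.045,.08))
E
```

```text
[ 0.494   0.6573 -0.7643  1.6759  0.5185  1.022   1.1263]
3.6833 [ 0.6311 -0.0084  0.1399] [ 0.4951  0.6572 -0.7633  1.6757  0.5186  1.0221  1.1261] [ 0.1163 -0.242  -0.0373]
silver [   0.6328   -0.0082    0.0655    0.6328   -0.0084    0.0665    0.0159
 2840.    ]
[ 0.2442  0.3813 -0.9452  1.9503  0.3684  0.9929  0.6977]
4.9083 [0.4392 0.2239 0.1998] [ 0.2452  0.3822 -0.9433  1.9493  0.369   0.993   0.6981] [-0.5228  0.3423  0.3975]
flange [  0.4391   0.2248   0.0378   0.439    0.2248   0.0388   0.0324 388.    ]
boss [   0.4393    0.2246    0.0716    0.4393    0.2243    0.0727    0.0245
 2106.    ]
disc [   0.4399    0.2279    0.1123    0.439     0.2296    0.12      0.0153
 5785.    ]
shaft top [  0.4399   0.2247   0.022    0.4398   0.2246   0.0229   0.0711 361.    ] cyl [  0.4392   0.2245   0.0237   0.4395   0.2248   0.0249   0.0691 486.    ]
```

View pics/w_flange.png

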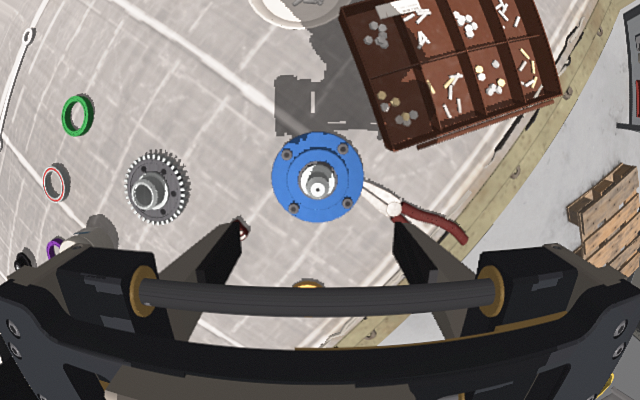

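The wrist view shows the holder at (318,178) with the shaft in it. It agrees with the top camera, giving shaft axis (0.4393, 0.2249). Next, the silver bearing.

```bash
cat >> look.py <<'E'
SH=np.array([.4393,.2249])
PARTS=dict(silver=((.6325,-.0072),.003,.032,.066),gear=((.452,.0125),.0225,.048,.040),spacer=((.6095,.2117),.003,.068,.056),
 red=((.441,-.190),.003,.080,.060),cap=((.5947,-.3415),.021,.082,.030)) # xy, TCP above underside, underside at home, width
def st(): s=env.sense(); return s["t"],s["ee_pos"],s["wrist_force"],s["gripper_width"],s["grasp_force"]
def settle(p,frame=None):
    """line to p, then once more with the standing error taken off"""
    env.movel(p,frame); env.pause(.15); e=np.array(p)-env.sense()["ee_pos"]
    if np.abs(e).max()>.0006: env.movel(np.array(p)+np.clip(e,-.003,.003),frame,.05); env.pause(.1)
def pick(k,xy=None,squeeze=30):
    q,g,_,w=PARTS[k]; q=q if xy is None else xy
    env.reach([*q,g+.08],R2); settle([*q,g+.03],R2); env.movel([*q,g],R2,.1); print("at",*st())
    effector.grasp(squeeze); print("grip",*st(),"want",w)
    env.movel([*q,.2],None,.25); print("up",*st())
def place(k,off=(0,0),zhi=.2):
    _,g,h,_=PARTS[k]; q=SH+off
    env.reach([*q,zhi],R2); env.pause(.2); f0=env.sense()["wrist_force"][2]
    settle([*q,h+g+.045],R2); print("over",*st(),"f0",f0)
    z=h+g+.045
    while z>h+g-.003:
        z-=.003 if z>h+g+.006 else .0015
        env.movel([*q,z],R2,.06); s=env.sense(); f=s["wrist_force"]
        if abs(f[2]-f0)>10 or np.hypot(*f[:2])>20: print("contact cmd z",z-g-h,"real",s["ee_pos"][2]-g-h,f); break
    print("down",*st())
def leave(k):
    effector.release(); env.movel([*env.sense()["ee_pos"][:2],.2],None,.25); env.pause(.1)
    im,P=cloud("wrist"); print("left",*st()); return im,P
E
python3 - <<'E'
from look import *
pick("silver"); place("silver")
E
```

```text
at 7.6083 [ 0.6317 -0.0071  0.0015] [-0.0931  0.3462 -1.1125] 0.09202439151168867 0.0
grip 8.1333 [ 0.6324 -0.0074  0.003 ] [-0.0734 -0.3695 -0.3915] 0.06381416968724724 29.988496016012505 want 0.066
up 9.075 [ 0.6314 -0.0076  0.1984] [-1.4448 -1.1116 -2.9462] 0.06384564004486729 29.98842980596237
over 11.8833 [0.4387 0.2246 0.0792] [-0.7577  0.0946 -2.2558] 0.06400243840092332 29.98851476353593 f0 -2.8872381209167903
contact cmd z -0.0015000000000000395 real -0.0002088738805077553 [-2.9919 -3.2638 14.0323]
down 16.3833 [0.4394 0.2249 0.0348] [-2.9919 -3.2638 14.0323] 0.06428142437903174 29.984654753934592
```

Silver contact came at -0.2 mm, so it is home. I'll release it, verify, and pick the gear.

```bash
python3 - <<'E'
from look import *
im,P=leave("silver"); cv2.imwrite("pics/w_s2.png",im[...,::-1])
print(circ(P,SH,.045,.042,.054))
pick("gear"); place("gear")
E
```

```text
left 17.925 [0.4383 0.2244 0.1985] [-0.0489  0.0609 -0.4783] 0.09224838116945376 0.0
[   0.4396    0.2249    0.0655    0.4397    0.2246    0.0667    0.0478
 2386.    ]
at 20.2833 [0.4517 0.0128 0.0223] [-0.6328 -0.4971 -0.392 ] 0.09171417706445707 0.0
grip 21.1333 [0.452  0.0121 0.0225] [-0.2909 -1.545   1.3059] 0.039203775795176 30.0002309755655 want 0.04
up 21.9917 [0.4508 0.0122 0.1987] [-0.445   0.1366 -4.4613] 0.0390263835896082 29.99909156060312
over 24.2667 [0.4386 0.2245 0.1146] [-1.1303 -0.0468 -2.9529] 0.0388313263189944 29.999144480971154 f0 -2.9971614660475683
contact cmd z -0.001500000000000036 real -6.238171505710405e-05 [-2.6994 -1.3313 12.1534]
down 28.7667 [0.4397 0.2251 0.0704] [-2.6994 -1.3313 12.1534] 0.039084111733150434 30.00353538809577
```

```bash
python3 - <<'E'
from look import *
im,P=leave("gear"); cv2.imwrite("pics/w_g2.png",im[...,::-1])
print(circ(P,SH,.035,.083,.096),circ(P,SH,.06,.06,.096))
pick("spacer"); place("spacer")
E
```

```text
left 30.4833 [0.4383 0.2243 0.1983] [-0.4056 -0.4745 -0.5835] 0.09166406978985167 0.0
[  0.4394   0.2251   0.0395   0.4395   0.2249   0.0404   0.0901 756.    ] [   0.4396    0.2251    0.0943    0.4399    0.225     0.0962    0.0651
 5974.    ]
at 32.7417 [0.6087 0.2115 0.0015] [ 0.3536 -0.0257  0.0233] 0.09209605938404691 0.0
grip 33.3917 [0.6096 0.2116 0.003 ] [ 0.0187 -0.96    0.1407] 0.05488673919917974 29.999830182641745 want 0.056
up 34.3333 [0.6087 0.211  0.1984] [ 0.0255 -1.2716 -1.4965] 0.05488027286516693 29.999622479081154
over 36.4583 [0.4387 0.2244 0.1152] [ 0.3781 -0.36   -0.9193] 0.054809773204196076 29.999667266383767 f0 -1.0862055818645988
contact cmd z -0.001500000000000043 real -0.00024540804050268705 [-3.2892 -3.4883 13.7686]
down 40.9583 [0.4395 0.225  0.0708] [-3.2892 -3.4883 13.7686] 0.054658586619757414 30.003279028460383
```

```bash
python3 - <<'E'
from look import *
im,P=leave("spacer"); cv2.imwrite("pics/w_p2.png",im[...,::-1])
print(circ(P,SH,.035,.075,.096),circ(P,SH,.035,.076,.083))
pick("red"); place("red")
E
```

```text
left 42.475 [0.4384 0.2243 0.1984] [-0.2051  0.5954  0.5433] 0.09185458148863626 0.0
[   0.4396    0.225     0.0553    0.4397    0.2251    0.0569    0.081
 1850.    ] [  0.4397   0.225    0.0553   0.44     0.2252   0.0565   0.0801 962.    ]
at 45.4833 [ 0.4408 -0.1896  0.0027] [ 0.18   -0.5155 -0.1192] 0.09212524803940994 0.0
grip 46.0833 [ 0.4411 -0.1902  0.0032] [-0.1309 -0.866   3.3093] 0.05912939954699147 30.000667925924063 want 0.06
up 47.025 [ 0.4399 -0.1899  0.1988] [-0.72    0.0106 -0.8328] 0.05893205810411403 29.999617380090058
over 49.8917 [0.4388 0.2244 0.1272] [ 0.3866 -1.4442 -0.4063] 0.05937413210267234 29.999621850438416 f0 -0.12137167822445749
contact cmd z -0.001500000000000043 real -2.511446885854196e-05 [-2.8968 -3.2798 16.6872]
down 54.3917 [0.4397 0.2252 0.083 ] [-2.8968 -3.2798 16.6872] 0.05908690156209369 30.004379712045193
```

```bash
python3 - <<'E'
from look import *
im,P=leave("red"); cv2.imwrite("pics/w_r2.png",im[...,::-1])
print(circ(P,SH,.036,.088,.099))
env.reach([.5947,-.3415,.14],R2); env.pause(.2); im,P=cloud("wrist"); cv2.imwrite("pics/w_c.png",im[...,::-1])
k=circ(P,(.5947,-.3415),.045,.026,.042); print(k,circ(P,(.5947,-.3415),.045,.013,.042),st()[0])
if abs(k[0]-.5947)<.004 and abs(k[1]+.3415)<.004:
    pick("cap",.5*(k[:2]+[.5947,-.3415]))
E
```

```text
left 55.8083 [0.4384 0.2242 0.1983] [-0.1855  0.5239  0.3212] 0.09184820021016651 0.0
[   0.4397    0.225     0.0595    0.4398    0.2252    0.0607    0.0935
 2135.    ]
[  0.5947  -0.3436   0.0307   0.5952  -0.3433   0.0322   0.0344 841.    ] [   0.5949   -0.3435    0.0495    0.5949   -0.3435    0.0506    0.0193
 1988.    ] 58.175
at 59.875 [ 0.5942 -0.3421  0.0198] [0.1722 0.8081 0.2876] 0.09192649932124813 0.0
grip 60.85 [ 0.5947 -0.3427  0.021 ] [-1.009  -0.8821  0.533 ] 0.0287618374293461 29.951961636543274 want 0.03
up 61.7167 [ 0.5937 -0.3426  0.1983] [-0.0448 -0.7313 -1.472 ] 0.02886129419577272 29.94502454996109
```

View pics/w_r2.png

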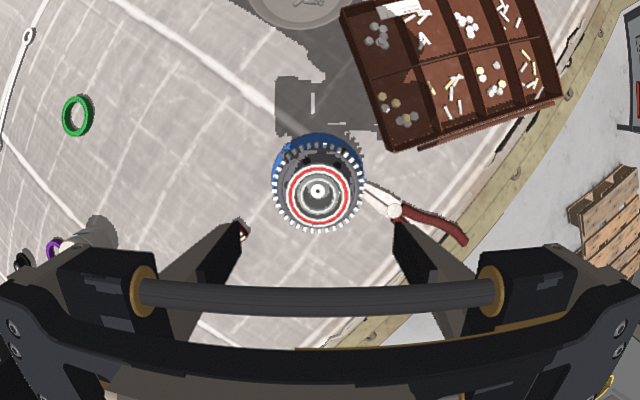

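The stack at (318,190) is concentric with the red bearing on top at 93.5 mm, where 94 was wanted. The cap is gripped at 29 mm, so I'll place it.

```bash
python3 - <<'E'
from look import *
place("cap",zhi=.22)
E
```

```text
over 65.1583 [0.4388 0.2244 0.1472] [0.9521 0.0976 0.0565] 0.029284574186037075 29.94529277086258 f0 -0.8402086560702625
contact cmd z -0.001500000000000029 real -0.0002467830807413446 [-1.0067 -0.9351 10.2005]
down 69.6583 [0.4399 0.226  0.1028] [-1.0067 -0.9351 10.2005] 0.028863498871086544 29.968215823173523
```

```bash
python3 - <<'E'
from look import *
im,P=leave("cap"); print(circ(P,SH,.03,.095,.125),circ(P,SH,.02,.108,.125))
env.reach([.5,-.1,.3],R2); env.pause(.3)
a,Q=cloud("scene"); b,_=cloud("top"); print(st()[0])
big=lambda x,r:cv2.resize(x[r],None,fx=3,fy=3,interpolation=cv2.INTER_CUBIC)
cv2.imwrite("pics/end.png",np.hstack([big(a,np.s_[225:345,240:360]),big(b,np.s_[180:300,130:250])])[...,::-1])
E
```

```text
left 71.3667 [0.4386 0.2243 0.1988] [-0.5797  1.0006  0.7647] 0.09196975368333765 0.0
[   0.4402    0.2252    0.0501    0.4412    0.2252    0.0525    0.1012
 2323.    ] [  0.4397   0.2252   0.0307   0.4399   0.2253   0.0315   0.1163 998.    ]
73.0667
```

View pics/end.png

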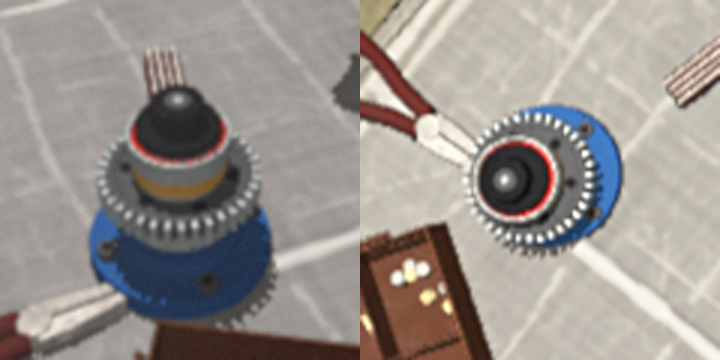

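The left half shows the finished stack at (180,160): gear, brass spacer, red bearing and cap, all level. The measured heights match home, and the robot is clear of everything.

```bash
python3 -c "
from look import *
print(workorder.finish_job())"
```

```text
the job is handed in; nothing more can be done
None
```

The gearbox shaft is fully built up in the order asked, each part lowered to contact within 0.3 mm of its home height, and the job was handed in at about 73 s with the pot, hex keys and service plug never touched.

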